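# Show which cutter is put away, and where

## Task

Show the baking group how to tidy up: point down at the heart-shaped cutter, with the fingertips a few centimetres above its middle, and stay there for three seconds; then point in the same way at the empty compartment of the wooden cutter box, for three seconds as well, and finish still pointing there. This is only showing: touch nothing and move nothing, and do not bring the fingertips down low over any of the other cutters on the way.

Things in the scene. Friction and masses are not known exactly. Their poses are not given: they have to be found in the camera images.
- heart_top (a point): The heart-shaped biscuit cutter, standing loose on the table: an upright bright steel band 2 mm thick, open at top and bottom, 68 mm wide, 62 mm long, 50 mm tall. It may face any way and may change places with the flower and the star. Its point lies at the middle of the outline, level with the top rim; z is up.
- space_top (a point): The empty compartment of the cutter box: middle of its mouth, level with the box's rim, 40 mm above the table. The compartment is 84 x 84 mm inside; a white paper disc 68 mm across lies on its floor, 34 mm below this point. It may be any of the three compartments. x and y run along the box as for box, z is up.
- box: The fixed light-wood cutter box: three square compartments in a row, open at the top, 96 mm along its x, 276 mm along its y, 40 mm tall, walls and floor 6 mm thick. Origin at the centre of its underside on the table; the compartments' centres lie at y = -90, 0 and +90 mm, one is empty and two hold a cutter.
- flower_top (a point): Bystander: flower-shaped steel cutter with six petals, 70 mm across, 25 mm tall, loose on the table. Its point lies at the middle of the outline, level with the top rim; z is up.
- star_top (a point): Bystander: five-pointed star steel cutter, 76 mm across, 35 mm tall, loose on the table. Its point lies at the middle of the outline, level with the top rim; z is up.
- round_top (a point): Bystander: round steel cutter, 60 mm across, 30 mm tall, lying loose in a compartment of the box, its rim 36 mm above the table. Its point lies at the middle of the outline, level with the top rim; z is up.
- square_top (a point): Bystander: square steel cutter, 54 mm a side, 30 mm tall, loose in a compartment of the box, its rim 36 mm above the table. Its point lies at the middle of the outline, level with the top rim; z is up.

How it is judged:
By the outcome, as a careful person would: the job done as asked, in the order asked, and still so for the second after the job is handed in, with the robot touching nothing.
It also fails if it takes over 48 s, if anything falls off the work surface, if the arm or the gripper's body presses on something with over 40 N, if the wrist force passes 120 N, or if a joint passes its speed limit or range.

## Robot

A 6-joint arm with a two-finger parallel gripper is mounted at the origin on the work surface. World frame = base frame: x ahead of the robot, y to its left, z up, the work surface at z = 0. Lengths are in m, angles in rad, forces in N, time in s.
With the tool pointing down it reaches from about 0.375 to 0.825 m from the base axis. Payload 5.5 kg.
Tool frame: the origin (TCP) lies at the very end of the fingers, on their centre line; the grasp point (between the pads) lies 19 mm behind it; y points along the fingers, x is the direction in which the jaws open and shut, and the axes are right-handed (so a half turn about y gives the same grasp; the last joint's range is limited). The gripper opens to 85 mm and grips with 20 to 120 N. Pads are 22 mm wide; open, the fingers measure 114 mm over their backs; the gripper's body (76 mm by 85 mm) begins 54 mm behind the grasp point. The pads swing forward as they close: fully open they stand 13 mm farther back than shut.
Start: joints at [-1.308, 0.314, -0.047, 1.21, 0, 1.571], TCP at [0.156, -0.579, 0.231] pointing down, gripper open.
Joint ranges: [-2.67, 2.67], [-0.69, 1.73], [-1.03, 1.25], [-2.08, 2.16], [-1.42, 1.45], [-3.14, 3.14]. Speed limits (rad/s): [2.39, 2.39, 3.01, 3.14, 3.14, 3.14].

## Interface

Orientations are given as a rotation vector (axis times angle).
In Python, from cell import telemetry, viewer, arm gives the robot as it stands.
- The arm moves only by the tool move_arm, never from a script. Its argument "plan" is a list of rows, each a list of 4 numbers: the shift along the tool's x, y, z in cm, then the turn about the tool's y in rad. In form: [[dx, dy, dz, twist], ...]. A call has 1 to 8 rows; each row is the pose to reach, as a shift and turn from the pose measured when the call began, along the tool's axes at that moment; what a row does not reach only later rows make up. A row lasts 1/10 s, in which the tool goes at most 50 mm and 8.59 degrees, less where a joint would pass 70% of its speed; a pose out of reach is approached as far as the arm can. A call with a gripper value outside its range is refused whole. "claw" is the closure, from -1 (fully open) to 1 (shut), so that 0 is half open, set as the call begins (left out, the last holds). The fingers move at their own pace and stop on an object; the grip force is fixed at half the most. Time passes only in rows, so rows that repeat a pose let the fingers close. It gives the time, the measured TCP pose, the force and the opening at its end, in the units of the state.
- telemetry.state(): the state, without advancing time (a new reading comes with each control period).
- viewer.get_image(name): name is "side" or "top" or "wrist"; returns a dict with "img" (480x640x3 uint8, blue, green, red), "fovy" (degrees; the focal length in pixels is half the picture's height over the tangent of half this angle, whatever the lens; pixels are square), "cx", "cy" (the principal point, pixels), "view" (4x4, takes a point from world to camera coordinates); the wrist camera has in their place "tool_from_camera" (4x4, takes a point from camera to tool coordinates, whose origin is the TCP and whose axes are the tool frame's). Camera axes: x right, y up, looking along -z (the intrinsics and any distortion apply to the point x, -y, -z); pixel columns grow to the right and rows downward; lengths in m; the calibration is good to about 2 mm. A picture is of the moment at which its call begins: read the wrist's pose just before it. There is no depth.
- arm.close_job(): hands the job in, once; it reports no verdict.
The state is a dict: "t": time; "q": joint angles; "joint_velocities": joint speeds; "joint_torque": joint torques, N m; "tool_pos": TCP position; "tool_rot": TCP orientation; "contact_force": force on the tool from outside, world axes, zero at the start; "torque": the same for the moment, N m; "finger_gap": finger opening in m.
Only numpy, scipy, OpenCV 4.12 (cv2) and the standard library are available. Lean on these libraries where they do the work, as an engineer would, in place of code of your own. Each camera call takes 0.05 s, during which the arm holds its last target.

## Working session

There is one attempt and no reset: what is moved stays moved. The work goes in short steps, Python scripts to look and compute and a tool call to move; the robot and the scene stay as the last step left them, time stands still between calls to the robot, and variables do not carry over. Pictures are saved under pics/ and viewed, and the job is handed in when it is done.

Besides the shell and the picture viewer there is one more tool, called after "Call:" by a JSON object that holds its "api" and its "payload". move_arm: Moves the arm, as the interface text tells. Its arguments: {"type":"object","properties":{"plan":{"type":"array"},"claw":{"type":"number"}},"required":["plan"]}

```bash
ls; mkdir -p pics
python3 - <<'E'
from cell import telemetry, viewer
import cv2
s=telemetry.state();print(s)
for n in("side","top"):
    d=viewer.get_image(n);cv2.imwrite(f"pics/{n}0.png",d["img"]);print(n,{k:v for k,v in d.items() if k!="img"})
E
```

```text
pics
{'t': 0.0, 'q': array([-1.30800013e+00,  3.14218666e-01, -4.80953573e-02,  1.21021226e+00,
       -3.47198793e-05,  1.57079273e+00]), 'joint_velocities': array([-4.30688744e-04, -6.86626056e-04, -7.36369318e-05, -2.11405044e-04,
       -8.38345146e-04, -5.85107575e-04]), 'joint_torque': array([-3.87970304e-04, -5.39586926e+01,  3.39751804e+01,  1.94358628e-02,
        2.19446230e-05,  2.76137747e-06]), 'tool_pos': array([ 0.15570371, -0.57883   ,  0.23043185]), 'tool_rot': array([-1.32107125,  1.0144594 , -1.01213736]), 'contact_force': array([-0.37153121,  1.04146158,  0.34877297]), 'torque': array([-0.00996305,  0.00594053, -0.03669826]), 'finger_gap': 0.08561037728046034}
side {'fovy': 49.70002353727777, 'cx': 317.91612184588047, 'cy': 245.76083381322442, 'view': array([[-0.85405165, -0.52017652, -0.00348832,  0.47455019],
       [ 0.25053958, -0.41720668,  0.87359516, -0.2134971 ],
       [-0.45587904,  0.74522142,  0.48664086, -0.82037296],
       [ 0.        ,  0.        ,  0.        ,  1.        ]])}
top {'fovy': 52.94818729792008, 'cx': 310.3225964917066, 'cy': 225.57746795412365, 'view': array([[-0.02074111, -0.99862537, -0.0481371 ,  0.04027495],
       [ 0.99600281, -0.02482266,  0.08580347, -0.56065278],
       [-0.08688042, -0.04616503,  0.99514852, -0.88375848],
       [ 0.        ,  0.        ,  0.        ,  1.        ]])}
```

View pics/side0.png

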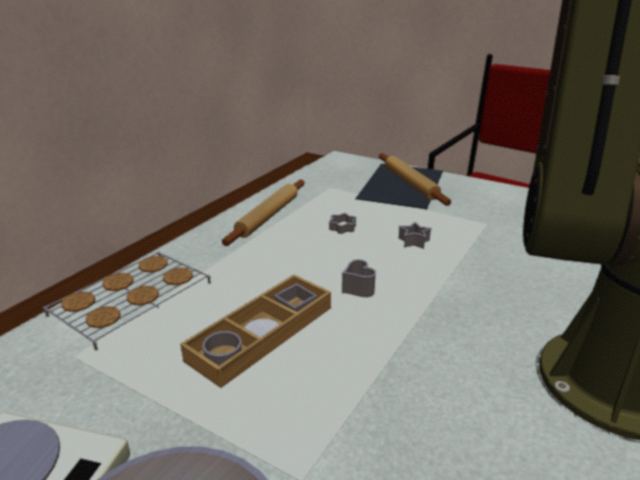

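View pics/top0.png

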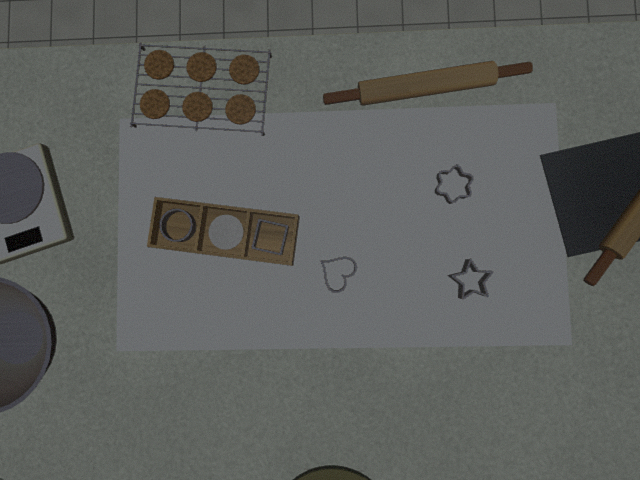

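The side and top views agree. The heart is at about (339,273) in the top image, the flower at (453,184) and the star at (470,280). The box's middle compartment is empty, with the white disc at (226,232). I'll enlarge both targets.

Run:
```python
import cv2,numpy as np
a=cv2.imread("pics/top0.png");b=cv2.imread("pics/side0.png")
cv2.imwrite("pics/topc.png",cv2.convertScaleAbs(cv2.resize(a[180:310,140:370],None,fx=3.4,fy=3.4,interpolation=cv2.INTER_CUBIC),alpha=1.8))
cv2.imwrite("pics/sidec.png",cv2.convertScaleAbs(cv2.resize(b[250:390,175:385],None,fx=3.5,fy=3.5,interpolation=cv2.INTER_CUBIC),alpha=1.3))
```

```text
(no output)
```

View pics/topc.png

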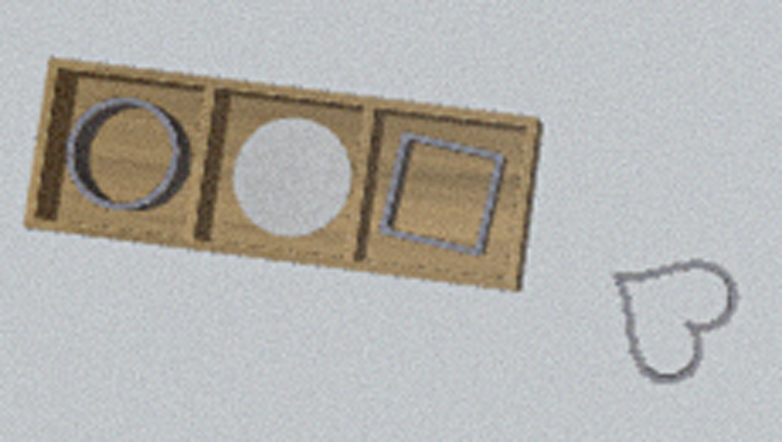

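View pics/sidec.png

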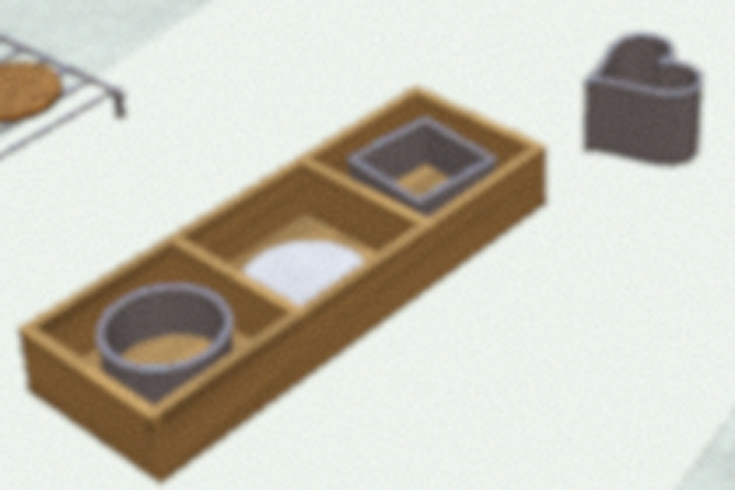

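```bash
cat > h.py <<'E'
import numpy as np
from cell import telemetry, viewer
from scipy.spatial.transform import Rotation as R
def ray(d,u,v):
    f=240/np.tan(np.radians(d["fovy"])/2); V=d["view"]
    c=np.array([(u-d["cx"])/f,-(v-d["cy"])/f,-1]); Rm=V[:3,:3]
    return -Rm.T@V[:3,3], Rm.T@c
def onz(d,u,v,z):
    o,r=ray(d,u,v); return (o+r*(z-o[2])/r[2])
def proj(d,p):
    f=240/np.tan(np.radians(d["fovy"])/2); c=d["view"][:3,:3]@p+d["view"][:3,3]
    return d["cx"]+f*c[0]/-c[2], d["cy"]-f*c[1]/-c[2]
def rel(p):
    s=telemetry.state(); return R.from_rotvec(s["tool_rot"]).inv().apply(p-s["tool_pos"])*100
E
python3 - <<'E'
from h import *
import cv2
d=viewer.get_image("top");e=viewer.get_image("side")
C=lambda x,y:(140+x/3.4-.35,180+y/3.4-.35)
S=lambda x,y:(175+x/3.5-.35,250+y/3.5-.35)
img=d["img"][245:300,315:365]; g=cv2.cvtColor(img,cv2.COLOR_BGR2GRAY)
m=(g<np.median(g)-12).astype(np.uint8)
cs,_=cv2.findContours(m,cv2.RETR_EXTERNAL,cv2.CHAIN_APPROX_NONE)
c=max(cs,key=cv2.contourArea);M=cv2.moments(c);print(cv2.contourArea(c),"area centroid",onz(d,M["m10"]/M["m00"]+315,M["m01"]/M["m00"]+245,.05))
P=np.array([onz(d,x+315,y+245,.05)[:2] for x,y in c[:,0]])
tip=onz(d,*C(618,273),.05)[:2]
best=None
a=P-tip; 
notch=onz(d,*C(688,325),.05)[:2]; u=(notch-tip)/np.linalg.norm(notch-tip); w=np.array([-u[1],u[0]])
A=a@u;B=a@w;print("extent",np.ptp(A),np.ptp(B),"bboxmid",tip+u*(A.min()+A.max())/2+w*(B.min()+B.max())/2, tip)
disc=onz(d,*C(293,177),.006);print("disc",disc)
k=[onz(d,*C(*q),.04)[:2] for q in((55,60),(541,120),(521,288),(27,225))];print("box",np.mean(k,0),k)
k=[onz(e,*S(*q),.04)[:2] for q in((22,328),(418,88),(547,148),(157,412))];print("box side",np.mean(k,0),k)
k=[onz(e,*S(*q),.05)[:2] for q in((585,80),(640,36),(700,75),(668,92))];print("heart side",k)
for z in (0.05,): print([onz(d,*q,z) for q in((453,184),(470,280))])
print(R.from_rotvec(telemetry.state()["tool_rot"]).as_matrix())
E
```

```text
873.5 area centroid [ 0.47296607 -0.02217815  0.05      ]
extent 0.06595106463414607 0.0706681317218876 bboxmid [ 0.47689164 -0.0170069 ] [0.49595613 0.00739581]
disc [0.55524469 0.19265953 0.006     ]
box [0.55509372 0.19009089] [array([0.62116534, 0.31848168]), array([0.58051279, 0.04787283]), array([0.48912136, 0.06046357]), array([0.52957539, 0.3335455 ])]
box side [0.55193524 0.19596217] [array([0.61886982, 0.32369628]), array([0.57667466, 0.05561214]), array([0.48434988, 0.06995985]), array([0.52784659, 0.33458039])]
heart side [array([0.49256271, 0.01374631]), array([ 0.48854434, -0.04467986]), array([ 0.44001066, -0.02399944]), array([0.44735268, 0.00106178])]
[array([ 0.62876335, -0.23537214,  0.05      ]), array([ 0.45448843, -0.2573981 ,  0.05      ])]
[[ 2.59799038e-01 -2.95951215e-04  9.65662660e-01]
 [-9.65662113e-01  1.02772099e-03  2.59799206e-01]
 [-1.06931968e-03 -9.99999428e-01 -1.87879505e-05]]
```

Run:
```python
from h import *
for p in ([.475,-.016,.23],[.554,.193,.20]): print(rel(np.array(p)))
```

```text
[-46.08016769   0.12246899  45.45593977]
[-64.20688549   3.14160863  58.51453455]
```

Call:
{"api": "move_arm", "payload": {"plan": [[-2, 0, 2, 0], [-5, 0, 5, 0], [-8, 0, 8, 0], [-11, 0, 11, 0], [-14, 0, 14, 0], [-17, 0, 17, 0], [-20, 0, 20, 0], [-22, 0, 22, 0]], "claw": 1}}

```text
t: 1.0
tool_pos: [0.3117, -0.3071, 0.231]
tool_rot: [-1.321, 1.013, -1.011]
contact_force: [0.2, -0.6, -0.6]
finger_gap: -0.0005
```

Run:
```python
from h import *
print(telemetry.state()["t"],telemetry.state()["tool_pos"],telemetry.state()["finger_gap"],rel(np.array([.475,-.016,.22])))
```

```text
1.0 [ 0.31170921 -0.30713169  0.2309895 ] -0.0005226744588534418 [-23.83945513   1.14431731  23.36223486]
```

Call:
{"api": "move_arm", "payload": {"plan": [[-3, 0, 3, 0], [-6, 0, 6, 0], [-9, 0, 9, 0], [-12, 0, 12, 0], [-15, 0, 15, 0], [-18, 0, 18, 0], [-21, 0.5, 20.5, 0], [-23.8, 1.1, 23.4, 0]]}}

```text
t: 1.8
tool_pos: [0.4759, -0.0146, 0.2206]
tool_rot: [-1.321, 1.012, -1.012]
contact_force: [-0.1, -0.0, -0.8]
finger_gap: -0.0003
```

Run:
```python
from h import *
import cv2
s=telemetry.state()
d=viewer.get_image("wrist");cv2.imwrite("pics/w1.png",d["img"]);print({k:v for k,v in d.items() if k!="img"})
T=d["tool_from_camera"];f=240/np.tan(np.radians(d["fovy"])/2)
Rt=R.from_rotvec(s["tool_rot"])
p=np.array([.475,-.016,.05]);t=Rt.inv().apply(p-s["tool_pos"]);c=np.linalg.inv(T)@np.r_[t,1]
print(s["t"],s["tool_pos"],d["cx"]+f*c[0]/-c[2],d["cy"]+f*c[1]/c[2],rel(np.array([.475,-.016,.09])))
```

```text
{'fovy': 62.9327433597855, 'cx': 324.2870525964031, 'cy': 242.9889434925776, 'tool_from_camera': array([[ 9.99998242e-01, -7.99831195e-04,  1.69618420e-03,
        -7.26839640e-04],
       [ 1.85670666e-03,  2.95206223e-01, -9.55431755e-01,
        -1.43123289e-01],
       [ 2.63459989e-04,  9.55433224e-01,  2.95207189e-01,
         7.47713928e-02],
       [ 0.00000000e+00,  0.00000000e+00,  0.00000000e+00,
         1.00000000e+00]])}
1.8 [ 0.47586219 -0.01455813  0.22058532] 327.53033939386466 218.80376645118304 [ 0.53029338 12.94355008 -0.53379762]
```

View pics/w1.png

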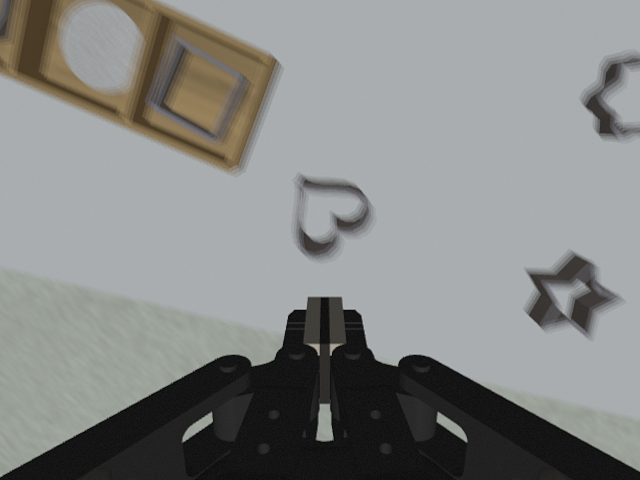

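Run:
```python
from h import *
import cv2
s=telemetry.state()
d=viewer.get_image("wrist");cv2.imwrite("pics/w2.png",cv2.resize(d["img"][150:280,260:410],None,fx=4,fy=4,interpolation=cv2.INTER_CUBIC))
print(s["tool_pos"])
```

```text
[ 0.47852527 -0.01019493  0.21947601]
```

View pics/w2.png

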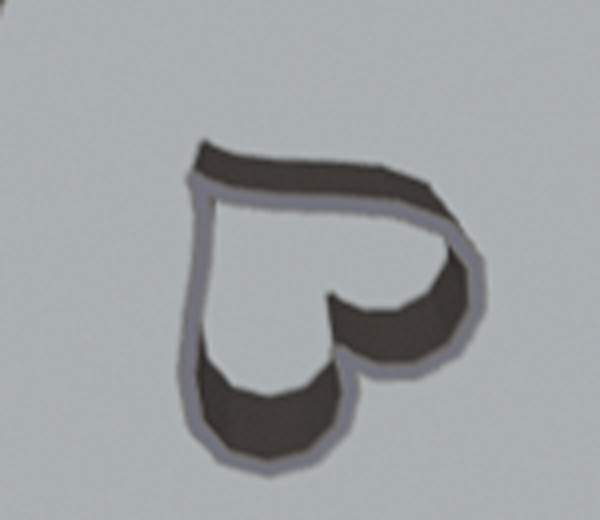

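Sharp view of the rim. In the crop, the tip is at (192,180), the right lobe extreme at (487,285), the lowest point at (268,475) and the notch at (345,352).

Run:
```python
from h import *
import cv2
s=telemetry.state()
d=viewer.get_image("wrist");T=d["tool_from_camera"];f=240/np.tan(np.radians(d["fovy"])/2);Rt=R.from_rotvec(s["tool_rot"])
def W(x,y,z):
    u=260+x/4-.37;v=150+y/4-.37
    c=np.array([(u-d["cx"])/f,-(v-d["cy"])/f,-1]);r=Rt.apply(T[:3,:3]@c);o=Rt.apply(T[:3,3])+s["tool_pos"];return (o+r*(z-o[2])/r[2])[:2]
pts=[(192,180),(300,202),(395,210),(455,235),(487,285),(470,345),(435,372),(400,380),(345,352),(350,400),(320,455),(268,475),(215,452),(185,400),(185,330),(203,250)]
P=np.array([W(*p,.05) for p in pts]);tip=P[0];n=P[8]
u=(n-tip)/np.linalg.norm(n-tip);w=np.array([-u[1],u[0]]);A=(P-tip)@u;B=(P-tip)@w
mid=tip+u*(A.min()+A.max())/2+w*(B.min()+B.max())/2
M=cv2.moments((P*1e4).astype(np.float32));cen=np.array([M["m10"],M["m01"]])/M["m00"]/1e4
print(s["tool_pos"],np.ptp(A),np.ptp(B),mid,cen)
print(rel(np.r_[(mid+cen)/2,.088]), (mid+cen)/2)
```

```text
[ 0.47690811 -0.01276038  0.21959616] 0.0635521149723973 0.0678382637730083 [ 0.47266449 -0.01896   ] [ 0.46962538 -0.02430388]
[ 0.5804878  13.18358061 -0.6259545 ] [ 0.47114494 -0.02163194]
```

Call:
{"api": "move_arm", "payload": {"plan": [[0.4, 3, -0.5, 0], [0.4, 6, -0.5, 0], [0.4, 8.5, -0.5, 0], [0.4, 10.5, -0.5, 0], [0.4, 12, -0.5, 0], [0.4, 12.8, -0.5, 0], [0.4, 13, -0.5, 0], [0.4, 13, -0.5, 0]]}}

```text
t: 2.75
tool_pos: [0.4719, -0.0201, 0.0902]
tool_rot: [-1.323, 1.011, -1.009]
contact_force: [0.2, 0.7, 0.2]
finger_gap: 0.0
```

Run:
```python
from h import *
import cv2
for n in("side","top","wrist"):
    d=viewer.get_image(n)["img"]
    if n=="side": d=cv2.resize(d[140:340,220:460],None,fx=3,fy=3,interpolation=cv2.INTER_CUBIC)
    cv2.imwrite(f"pics/{n}3.png",d)
s=telemetry.state();print(s["t"],s["tool_pos"],rel(np.array([.472,-.0195,.09])))
```

```text
2.9 [ 0.47254726 -0.0197569   0.09066887] [-0.03917211  0.06690376 -0.04602341]
```

View pics/side3.png

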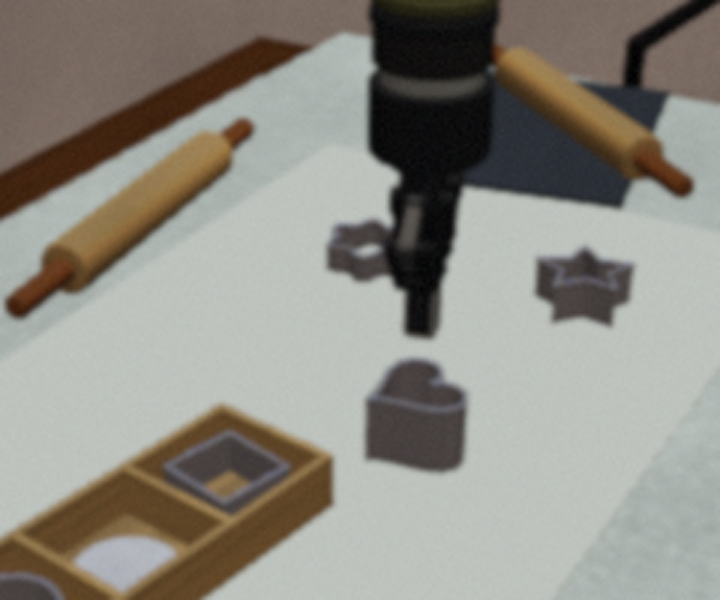

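View pics/wrist3.png

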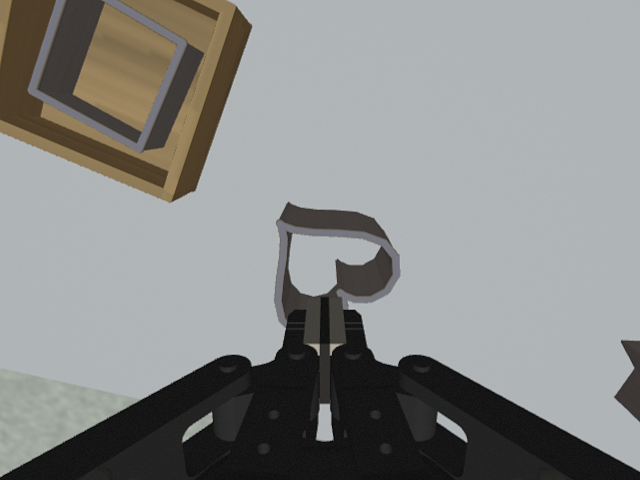

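The tips are 4 cm above the middle of the heart: in the side crop they are at (422,335), with the rim's centre at (416,385). I'll hold here.

Call:
{"api": "move_arm", "payload": {"plan": [[0, 0, 0, 0], [0, 0, 0, 0], [0, 0, 0, 0], [0, 0, 0, 0], [0, 0, 0, 0], [0, 0, 0, 0], [0, 0, 0, 0], [0, 0, 0, 0]]}}

```text
t: 3.7
tool_pos: [0.4725, -0.0197, 0.0907]
tool_rot: [-1.323, 1.01, -1.009]
contact_force: [-0.6, -0.2, 0.5]
finger_gap: 0.0
```

Call:
{"api": "move_arm", "payload": {"plan": [[0, 0, 0, 0], [0, 0, 0, 0], [0, 0, 0, 0], [0, 0, 0, 0], [0, 0, 0, 0], [0, 0, 0, 0], [0, 0, 0, 0], [0, 0, 0, 0]]}}

```text
t: 4.5
tool_pos: [0.4725, -0.0197, 0.0907]
tool_rot: [-1.323, 1.01, -1.009]
contact_force: [1.3, 0.4, 0.4]
finger_gap: -0.0003
```

Call:
{"api": "move_arm", "payload": {"plan": [[0, 0, 0, 0], [0, 0, 0, 0], [0, 0, 0, 0], [0, 0, 0, 0], [0, 0, 0, 0], [0, 0, 0, 0], [0, 0, 0, 0], [0, 0, 0, 0]]}}

```text
t: 5.3
tool_pos: [0.4725, -0.0197, 0.0907]
tool_rot: [-1.323, 1.01, -1.009]
contact_force: [0.6, 0.4, 0.3]
finger_gap: 0.0001
```

Call:
{"api": "move_arm", "payload": {"plan": [[0, 0, 0, 0], [0, 0, 0, 0], [0, 0, 0, 0], [0, 0, 0, 0], [0, 0, 0, 0], [0, 0, 0, 0], [0, 0, 0, 0], [0, 0, 0, 0]]}}

```text
t: 6.1
tool_pos: [0.4726, -0.0197, 0.0907]
tool_rot: [-1.323, 1.01, -1.009]
contact_force: [0.0, -0.4, -0.3]
finger_gap: -0.0001
```

Call:
{"api": "move_arm", "payload": {"plan": [[0, 0, 0, 0], [0, 0, 0, 0], [0, 0, 0, 0], [0, 0, 0, 0], [0, 0, 0, 0], [0, 0, 0, 0], [0, 0, 0, 0], [0, 0, 0, 0]]}}

```text
t: 6.9
tool_pos: [0.4725, -0.0197, 0.0907]
tool_rot: [-1.323, 1.01, -1.009]
contact_force: [0.4, 0.2, -0.1]
finger_gap: -0.0003
```

Run:
```python
from h import *
s=telemetry.state();print(s["t"],s["tool_pos"]);print(rel(np.array([.554,.193,.22])))
```

```text
6.9 [ 0.47253769 -0.01973506  0.09065334]
[-18.37462139 -12.90099605  13.49689977]
```

Held for 4 s. Next I'll rise, then cross high over the square cutter.

Call:
{"api": "move_arm", "payload": {"plan": [[0, -3, 0, 0], [0, -6, 0, 0], [0, -9, 0, 0], [0, -12, 0, 0], [-2, -13, 1.5, 0], [-5, -13, 3.5, 0], [-8, -13, 5.5, 0], [-11, -13, 8, 0]]}}

```text
t: 7.7
tool_pos: [0.5206, 0.1084, 0.2212]
tool_rot: [-1.322, 1.01, -1.01]
contact_force: [-0.1, 0.3, -0.7]
finger_gap: -0.0001
```

Run:
```python
from h import *
s=telemetry.state();print(s["t"],s["tool_pos"]);print(rel(np.array([.554,.193,.22])))
```

```text
7.7 [0.52064071 0.10838204 0.22123256]
[-7.28019195  0.13784447  5.45210121]
```

Call:
{"api": "move_arm", "payload": {"plan": [[-3, 0, 2.2, 0], [-5.5, 0, 4, 0], [-7, 0, 5.2, 0], [-7.3, 0.1, 5.5, 0], [-7.3, 0.1, 5.5, 0], [-7.3, 0.1, 5.5, 0]]}}

```text
t: 8.3
tool_pos: [0.559, 0.1756, 0.2202]
tool_rot: [-1.325, 0.998, -0.976]
contact_force: [-0.0, -0.9, 0.2]
finger_gap: 0.0003
```

Run:
```python
from h import *
import cv2
viewer.get_image("top")
s=telemetry.state();d=viewer.get_image("wrist");cv2.imwrite("pics/w4.png",d["img"])
T=d["tool_from_camera"];f=240/np.tan(np.radians(d["fovy"])/2);Rt=R.from_rotvec(s["tool_rot"])
for p in ([.554,.193,.006],[.554,.193,.04]):
  t=Rt.inv().apply(np.array(p)-s["tool_pos"]);c=np.linalg.inv(T)@np.r_[t,1]
  print(d["cx"]+f*c[0]/-c[2],d["cy"]+f*c[1]/c[2])
print(s["tool_pos"],rel(np.array([.554,.193,.08])))
```

```text
309.99750940365885 205.91891383092582
307.856551746174 214.1504840607787
[0.55899301 0.17549329 0.22032778] [-1.58759029e+00  1.40770476e+01  1.07868063e-02]
```

View pics/w4.png

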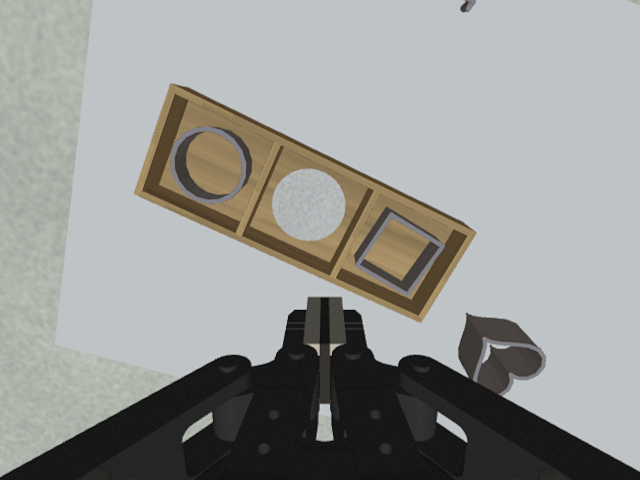

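The disc centre at (308,205) matches the prediction of (310,206). The tool stopped short and has turned slightly, which suggests joint 6 is at its range limit. I'll check the joints.

Run:
```python
from h import *
s=telemetry.state();print(s["q"],R.from_rotvec(s["tool_rot"]).as_matrix())
```

```text
[ 0.29478088  0.29079204 -0.10266659  1.17667326  0.0166386   3.14058778] [[ 2.91461931e-01 -4.19810631e-03  9.56573216e-01]
 [-9.56437738e-01  1.61131868e-02  2.91491368e-01]
 [-1.66371547e-02 -9.99861361e-01  6.81153234e-04]]
```

Call:
{"api": "move_arm", "payload": {"plan": [[0, 0, 0, -0.1], [0, 0, 0, -0.2], [0, 0, 0, -0.3], [0, 0, 0, -0.4], [0, 0, 0, -0.5], [0, 0, 0, -0.5], [0, 0, 0, -0.5]]}}

```text
t: 9.1
tool_pos: [0.5589, 0.1751, 0.2207]
tool_rot: [-1.47, 0.615, -0.599]
contact_force: [0.2, 0.1, -0.9]
finger_gap: -0.0002
```

Run:
```python
from h import *
s=telemetry.state();print(s["q"],s["tool_pos"],R.from_rotvec(s["tool_rot"]).as_matrix(),rel(np.array([.554,.193,.08])))
```

```text
[ 0.29417513  0.29001353 -0.10320787  1.17675092  0.01658469  2.64291607] [0.55894735 0.17507566 0.22070624] [[ 0.71233386 -0.00402001  0.70182926]
 [-0.70169771  0.0161104   0.71229262]
 [-0.01417017 -0.99986214  0.00865515]] [-1.41078039 14.09955011  0.80773481]
```

Call:
{"api": "move_arm", "payload": {"plan": [[-1.4, 1, 0.8, 0], [-1.4, 3.5, 0.8, 0], [-1.4, 6.5, 0.8, 0], [-1.4, 9.5, 0.8, 0], [-1.4, 12, 0.8, 0], [-1.4, 13.6, 0.8, 0], [-1.4, 14.1, 0.8, 0], [-1.4, 14.1, 0.8, 0]]}}

```text
t: 9.9
tool_pos: [0.5535, 0.1926, 0.0795]
tool_rot: [-1.471, 0.617, -0.599]
contact_force: [0.0, -0.6, 0.4]
finger_gap: 0.0003
```

Run:
```python
from h import *
import cv2
for n in("side","top","wrist"):
    d=viewer.get_image(n)["img"]
    if n=="side": d=cv2.resize(d[180:400,160:420],None,fx=2.7,fy=2.7,interpolation=cv2.INTER_CUBIC)
    cv2.imwrite(f"pics/{n}5.png",d)
s=telemetry.state();print(s["t"],s["tool_pos"],s["q"],rel(np.array([.554,.193,.08])))
```

```text
10.05 [0.55494788 0.19309388 0.08125149] [ 0.32553775  0.38802726 -0.29996307  0.87950705  0.01653101  2.67489088] [-0.05922975  0.12517965 -0.07454665]
```

View pics/side5.png

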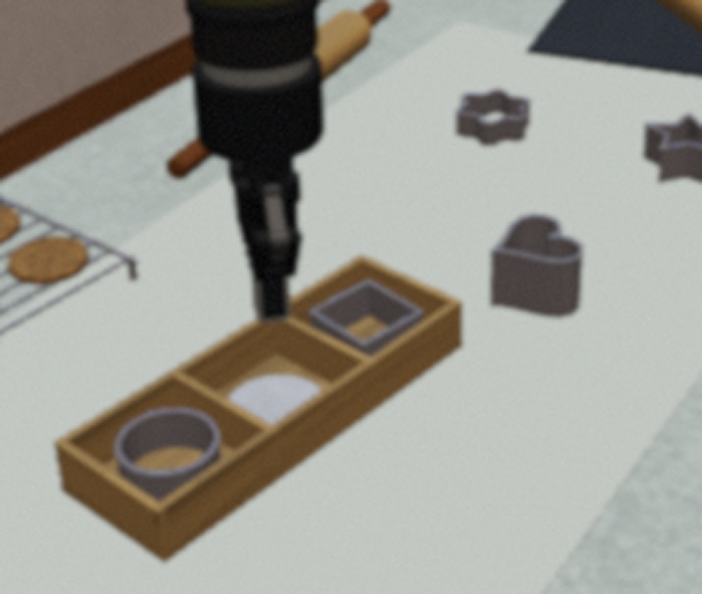

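View pics/wrist5.png

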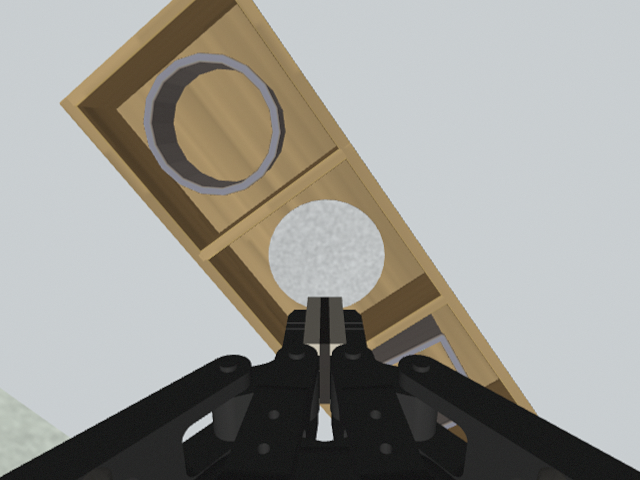

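The tips are 4 cm above the rim over the empty compartment. In the side crop they are at (272,318), above the mouth's middle at about (272,370), and in the wrist view the disc is centred on the tool at column 326. I'll hold here for three seconds or more.

Call:
{"api": "move_arm", "payload": {"plan": [[0, 0, 0, 0], [0, 0, 0, 0], [0, 0, 0, 0], [0, 0, 0, 0], [0, 0, 0, 0], [0, 0, 0, 0], [0, 0, 0, 0], [0, 0, 0, 0]]}}

```text
t: 10.85
tool_pos: [0.5549, 0.1931, 0.0812]
tool_rot: [-1.469, 0.614, -0.601]
contact_force: [-0.5, 0.6, 0.4]
finger_gap: -0.0002
```

Call:
{"api": "move_arm", "payload": {"plan": [[0, 0, 0, 0], [0, 0, 0, 0], [0, 0, 0, 0], [0, 0, 0, 0], [0, 0, 0, 0], [0, 0, 0, 0], [0, 0, 0, 0], [0, 0, 0, 0]]}}

```text
t: 11.65
tool_pos: [0.5549, 0.1931, 0.0812]
tool_rot: [-1.469, 0.614, -0.601]
contact_force: [-0.0, 0.6, -0.0]
finger_gap: 0.0003
```

Call:
{"api": "move_arm", "payload": {"plan": [[0, 0, 0, 0], [0, 0, 0, 0], [0, 0, 0, 0], [0, 0, 0, 0], [0, 0, 0, 0], [0, 0, 0, 0], [0, 0, 0, 0], [0, 0, 0, 0]]}}

```text
t: 12.45
tool_pos: [0.5549, 0.1931, 0.0812]
tool_rot: [-1.469, 0.614, -0.601]
contact_force: [-1.1, -0.9, -0.4]
finger_gap: -0.0004
```

Call:
{"api": "move_arm", "payload": {"plan": [[0, 0, 0, 0], [0, 0, 0, 0], [0, 0, 0, 0], [0, 0, 0, 0], [0, 0, 0, 0], [0, 0, 0, 0], [0, 0, 0, 0], [0, 0, 0, 0]]}}

```text
t: 13.25
tool_pos: [0.5549, 0.1931, 0.0812]
tool_rot: [-1.469, 0.614, -0.601]
contact_force: [0.3, 0.0, 1.1]
finger_gap: -0.0001
```

Call:
{"api": "move_arm", "payload": {"plan": [[0, 0, 0, 0], [0, 0, 0, 0], [0, 0, 0, 0], [0, 0, 0, 0], [0, 0, 0, 0], [0, 0, 0, 0], [0, 0, 0, 0], [0, 0, 0, 0]]}}

```text
t: 14.05
tool_pos: [0.5549, 0.1931, 0.0812]
tool_rot: [-1.469, 0.614, -0.601]
contact_force: [-0.4, -0.1, 0.4]
finger_gap: -0.0
```

Run:
```python
from h import *
from cell import arm
s=telemetry.state();print(s["t"],s["tool_pos"],s["contact_force"])
print(arm.close_job())
```

```text
14.05 [0.55491761 0.19310501 0.08120214] [-0.38736154 -0.11585759  0.37780319]
the job is handed in; nothing more can be done
None
```

The job is done and handed in at 14 s. With the fingers shut, the arm pointed down about 4 cm above the middle of the heart cutter for 4 s. It then rose to z = 0.22 m, crossed above the square cutter and pointed 4 cm above the rim of the empty middle compartment for 4 s, and it finished there.

- **Contact:** the wrist force stayed at noise level (about 1 N) throughout, and the pictures show no cutter moved.
- **Aim:** the camera estimates of the heart's middle differed by up to 10 mm, partly because "middle" can mean the centre of its outline or of its area. I aimed between the two. The box estimates agreed to about 6 mm.
- **Joint 6 limit:** on the way to the box, the last joint reached the end of its range (read as 3.1406, limit 3.14). The tool stopped 2 cm short there. I turned the wrist back 0.5 rad at that height before lowering. The tool stayed about 1° off vertical while pointing at the box.

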